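# Wedge the tube rack up to the height gauge

## Robot

A 6-joint arm with a two-finger parallel gripper is mounted at the origin on the work surface. World frame = base frame: x ahead of the robot, y to its left, z up, the work surface at z = 0. Lengths are in m, angles in rad, forces in N, time in s.
With the tool pointing down it reaches from about 0.25 to 0.725 m from the base axis. Payload 4 kg.
Tool frame: the origin (TCP) lies at the very end of the fingers, on their centre line; the grasp point (between the pads) lies 19 mm behind it; z points along the fingers, y is the direction in which the jaws open and shut (so a half turn about z gives the same grasp; the last joint's range is limited). The gripper opens to 85 mm and grips with 20 to 120 N. Pads are 22 mm wide; open, the fingers measure 114 mm over their backs; the gripper's body (76 mm by 85 mm) begins 54 mm behind the grasp point. The pads swing forward as they close: fully open they stand 13 mm farther back than shut.
Start: joints at [1.307, 0.241, 0.005, 1.335, 0, 1.571], TCP at [0.13, 0.483, 0.193] pointing down, gripper open.
Joint ranges: [-2.72, 2.72], [-1.05, 1.87], [-1.09, 1.28], [-1.99, 2.15], [-1.42, 1.44], [-3.14, 3.14]. Speed limits (rad/s): [2.79, 2.79, 3.14, 3.14, 3.14, 3.14].

## Interface

Orientations are given as a unit quaternion [x, y, z, w].
In Python, from workcell import bot, camera gives the robot as it stands. The module is installed in compiled form; this text tells all that it offers.
- The arm moves only by the tool send_rows, never from a script. Its argument "deltas" is a list of rows, each an object with "grip": the opening, from 0 (shut) to 1 (fully open); "translation": the shift along the tool's x, y, z in m, a list of three; "twist": the turn, a rotation vector about the tool's x, y, z in degrees, a list of three. A call has 1 to 5 rows; each row is the pose to reach, as a shift and turn from the pose measured when the call began, along the tool's axes at that moment; what a row does not reach only later rows make up. A row lasts 1/8 s, in which the tool goes at most 62.5 mm and 10.7 degrees, less where a joint would pass 70% of its speed; a pose out of reach is approached as far as the arm can. A call with a gripper value outside its range is refused whole. The fingers move at their own pace and stop on an object; the grip force is fixed at half the most. Time passes only in rows, so rows that repeat a pose let the fingers close. It gives the time, the measured TCP pose, the force and the opening at its end, in the units of the state.
- bot.get_obs(): the state, without advancing time (a new reading comes with each control period).
- camera(name): name is "scene" or "top" or "wrist"; returns a dict with "color" (420x560x3 uint8, blue, green, red), "intrinsics" (3x3 intrinsics, pixels), "k1" (the pictures are not rectified: a ray, as slopes to the right and down, at radius r is drawn at 1 + k1 r^2 times it, then the intrinsics apply), "xyz" and "rotation" of the camera in the world. Camera axes: x right, y down, z forward; pixel columns grow to the right and rows downward; lengths in m; the calibration is good to about 2 mm. A picture is of the moment at which its call begins. There is no depth.
- bot.job_done(): hands the job in, once; it reports no verdict.
The state is a dict: "clock": time; "joint_pos": joint angles; "joint_vel": joint speeds; "tau": joint torques, N m; "eef_pos": TCP position; "tool_rot": TCP orientation; "ft_force": force on the tool from outside, world axes, zero at the start; "ft_torque": the same for the moment, N m; "grip_width": finger opening in m.
Only numpy, scipy, OpenCV 4.12 (cv2) and the standard library are available. Lean on these libraries where they do the work, as an engineer would, in place of code of your own. Each camera call takes 0.05 s, during which the arm holds its last target.

## Task

Slide the orange levelling wedge, thin end first, along the bench under the roller at the front of the lift stage and push it in until the tube rack rises to its height mark: the back of the rack's deck must bear lightly but definitely against the red sprung finger of the gauge (a few newtons), never forcing it up. Lift the rack with the wedge alone, without touching the rack or the gauge with the robot, then let go and leave the wedge holding the rack there. Leave the bottle, the jar and the blue box where they are.

Things in the scene. Friction and masses are not known exactly. Their poses are not given: they have to be found in the camera images.
- wedge: Loose orange plastic wedge, 150 g, 170 mm long, 30 mm wide. Origin: underside, below the centre of its grip head; +x to the thin end, z up. Head: upright block 30 (x) x 26 (y) x 52 mm high with a black band, gripped across y from above. From x = 15 mm (33 mm thick) the top slopes evenly to the tip at x = 155 mm (5 mm thick), 1 in 5. Once let go it stays put under load by friction on the bench.
- wedge_tip (a point): The middle of the wedge's thin end at its underside (x = 155 mm of the wedge).
- lift: Fixed aluminium lift frame, 180 (x) x 155 mm (y). Origin on the bench under the stage's middle; +x from the front (open side, where the wedge goes in) to the back, z up. Two side rails (inner faces at y = -61 and +61 mm, 12 mm high) leave bare bench between them, from the front to a cross bar at x = 65 mm. The wedge goes in along +x at y near 0. The stage's front edge is at x = -56 mm.
- stage (a joint): Rise of the blue stage (112 mm square plate, guided straight up and down, carrying the rack) above its rest, in m; 0 = down. Stage and rack weigh 0.5 to 0.7 kg together and are held down by weight alone. The rise that brings the rack to the gauge finger differs each time, about 5 to 12 mm.
- roller: Free-turning steel roller under the stage's front, 14 mm diameter, 92 mm long, moving with the stage. Origin at its centre, at lift x = -45 mm, y = 0. With the stage down its underside is 8 mm above the bench: the wedge begins to lift it when the tip is about 15 mm past its axis, and the rack meets the gauge finger with the tip about 38 to 77 mm past it.
- rack: Loose white tube rack, 100 x 100 mm, deck 60 mm high, with 12 yellow-capped tubes (tops at 90 mm), standing in the stage. Origin at the centre of its underside, axes as the lift's. The back strip of its deck (x 25 to 50 mm) is bare.
- deck_patch (a point): Green patch on the bare back strip of the rack's deck (rack x = 38 mm, z = 60 mm), under the gauge finger. The force to push the wedge stays about steady (5 to 10 N) as the rack rises and climbs once the patch meets the finger: 0.8 to 1.4 N per newton on it, about 1.2 N per mm of travel. A hand that bears down on the wedge adds friction: keep its downward force low and steady.
- gauge: Height gauge: fixed steel post at the back of the lift, 165 mm high, with an arm to the front. Origin at the post's foot (lift x = 90 mm, z = 12 mm). From the arm hangs a black sleeve with a red finger, 12 mm diameter, at lift x = 38 mm. Its lower end, the height mark, is set by hand 91 to 98 mm above the bench (not measured). It yields 1 mm per 8 N; 2 to 9 N is right, over 14 N harms it.
- reagent: Loose amber reagent bottle with white cap, 52 mm diameter, 110 mm high; origin at the centre of its underside. Not to be disturbed.
- specimen: Loose jar with red lid, 54 mm diameter, 60 mm high; origin at the centre of its underside. Not to be disturbed.
- tipbox: Loose blue box with white lid, 70 x 100 x 47 mm; origin at the centre of its underside. Not to be disturbed.

How it is judged:
By the outcome, as a careful person would: the job done as asked, in the order asked, and still so for the second after the job is handed in, with the robot touching nothing.
It also fails if it takes over 70 s, if anything falls off the work surface, if the arm or the gripper's body presses on something with over 40 N, if the wrist force passes 120 N, or if a joint passes its speed limit or range.

## Working session

There is one attempt and no reset: what is moved stays moved. The work goes in short steps, Python scripts to look and compute and a tool call to move; the robot and the scene stay as the last step left them, time stands still between calls to the robot, and variables do not carry over. Pictures are saved under pics/ and viewed, and the job is handed in when it is done.

Besides the shell and the picture viewer there is one more tool, called after "Request:" as a command line: name --argument value ..., lists and objects as JSON in quotes. send_rows: Moves the arm, as the interface text tells. Its arguments: {"type":"object","properties":{"deltas":{"type":"array","items":{"type":"object","properties":{"grip":{"type":"number"},"translation":{"type":"array","items":{"type":"number"}},"twist":{"type":"array","items":{"type":"number"}}}}}},"required":["deltas"]}

```bash
mkdir -p pics; cat > h.py <<'E'
import numpy as np, cv2, pickle
from workcell import bot, camera
def snap(n,tag):
    d=camera(n); cv2.imwrite(f'pics/{tag}.png',d['color']); pickle.dump(d,open(f'pics/{tag}.pkl','wb')); return d
def load(tag): return pickle.load(open(f'pics/{tag}.pkl','rb'))
def ray(d,uv):
    K=np.array(d['intrinsics']); p=np.linalg.solve(K,[uv[0],uv[1],1])[:2]; q=p.copy()
    for _ in range(30): q=p/(1+d['k1']*(q@q))
    R=np.array(d['rotation'])
    if R.shape!=(3,3):
        from scipy.spatial.transform import Rotation as S; R=S.from_quat(R).as_matrix()
    return np.array(d['xyz']),R@np.array([q[0],q[1],1])
def onz(d,uv,z):
    o,r=ray(d,uv); return o+r*(z-o[2])/r[2]
def tri(d1,a,d2,b):
    o1,r1=ray(d1,a);o2,r2=ray(d2,b)
    A=np.stack([r1,-r2],1);s=np.linalg.lstsq(A,o2-o1,rcond=None)[0]
    p,q=o1+s[0]*r1,o2+s[1]*r2; return (p+q)/2,np.linalg.norm(p-q)
E
python3 - <<'E'
from h import *
for n in ['scene','top','wrist']:
    d=snap(n,n+'0'); print(n,d['xyz'],d['rotation'],d['k1'],d['intrinsics'])
print(bot.get_obs())
E
```

```text
scene [1.29907722 0.06149269 0.77483683] [ 0.62818217  0.68132906 -0.28182804 -0.24849713] 0.04776767487917186 [[468.95201664   0.         281.63627645]
 [  0.         468.95201664 206.87073421]
 [  0.           0.           1.        ]]
top [0.55598137 0.00933798 1.19026352] [ 0.7085146  -0.70487303  0.020352   -0.02732884] -0.1255643363047536 [[460.76986024   0.         282.72675622]
 [  0.         460.76986024 215.73041496]
 [  0.           0.           1.        ]]
wrist [0.06056562 0.50094725 0.37389492] [0.78569375 0.60161666 0.0865905  0.11508613] 0.01362850216969031 [[339.46776533   0.         282.62280879]
 [  0.         339.46776533 213.65552442]
 [  0.           0.           1.        ]]
{'clock': 0.15, 'joint_pos': array([1.30702153e+00, 2.41211775e-01, 4.06370178e-03, 1.33519612e+00,
       7.33140151e-06, 1.57079441e+00]), 'joint_vel': array([-0.00168355, -0.00190186,  0.00370399,  0.00047458, -0.00165208,
       -0.00185955]), 'tau': array([-2.79873466e-04, -3.72635257e+01,  2.52639377e+01,  1.22921806e-02,
        7.66395544e-06,  1.39504738e-06]), 'eef_pos': array([0.1302246 , 0.4822023 , 0.19184303]), 'tool_rot': array([ 1.31504394e-01,  9.91315286e-01, -7.66730163e-04, -1.05411030e-04]), 'ft_force': array([-0.12571286, -0.55574026, -0.11504223]), 'ft_torque': array([ 0.01467013, -0.02045973,  0.0227934 ]), 'grip_width': 0.08557500994313062}
```

View pics/scene0.png

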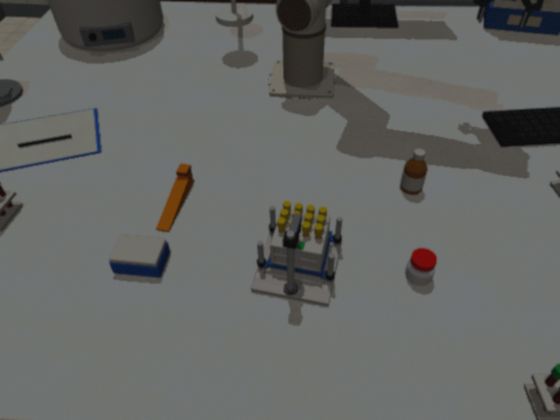

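View pics/top0.png

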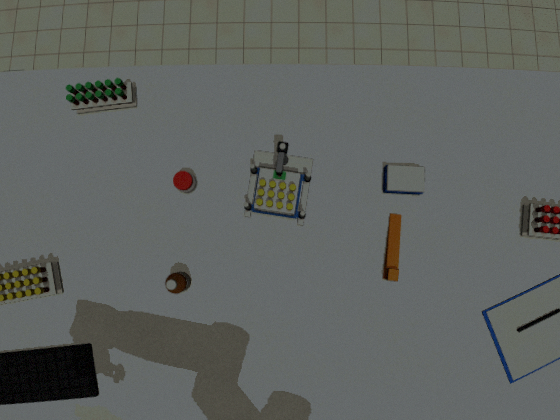

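View pics/wrist0.png

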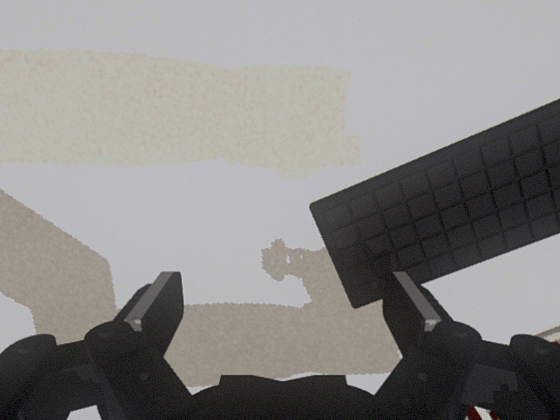

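The scene view shows the wedge at about (176,197) and the lift at (297,255). In the top view the wedge head is at (392,275) with its tip at (394,215), and the lift is at (279,190) with its front toward the robot. Next I'll measure both.

```bash
python3 - <<'E'
from h import *
d=load('top0'); im=d['color']; hsv=cv2.cvtColor(im,cv2.COLOR_BGR2HSV)
m=cv2.inRange(hsv,(5,150,80),(20,255,255)); m[:, :350]=0
c=max(cv2.findContours(m,0,2)[0],key=cv2.contourArea); r=cv2.minAreaRect(c); b=cv2.boxPoints(r); print(b, cv2.contourArea(c))
for p in b: print(p,onz(d,p,0).round(4),onz(d,p,.052).round(4))
# yellow caps
m=cv2.inRange(hsv,(22,120,100),(35,255,255)); m[:, :200]=0;m[:,350:]=0
pts=[]
for c in cv2.findContours(m,0,2)[0]:
    if cv2.contourArea(c)>15:
        M=cv2.moments(c); p=(M['m10']/M['m00'],M['m01']/M['m00']); pts.append(onz(d,p,.105)); 
pts=np.array(pts);print(len(pts),pts.round(4))
cv2.imwrite('pics/topL.png',cv2.resize(im[120:240,220:340],None,fx=5,fy=5,interpolation=2))
cv2.imwrite('pics/topW.png',cv2.resize(im[200:290,350:440],None,fx=6,fy=6,interpolation=2))
E
```

```text
[[386.07825 279.6629 ]
 [388.8853  213.69725]
 [400.50256 214.19159]
 [397.6955  280.15723]] 613.0
[386.07825 279.6629 ] [ 0.4722 -0.2465  0.    ] [ 0.4758 -0.2353  0.052 ]
[388.8853  213.69725] [ 0.643  -0.2549  0.    ] [ 0.6392 -0.2433  0.052 ]
[400.50256 214.19159] [ 0.6418 -0.2855  0.    ] [ 0.6381 -0.2726  0.052 ]
[397.6955  280.15723] [ 0.4708 -0.2769  0.    ] [ 0.4745 -0.2644  0.052 ]
0 []
```

View pics/topL.png

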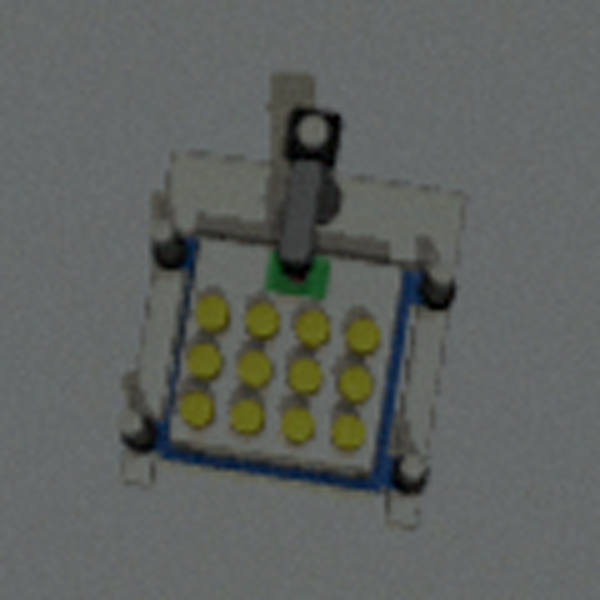

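View pics/topW.png

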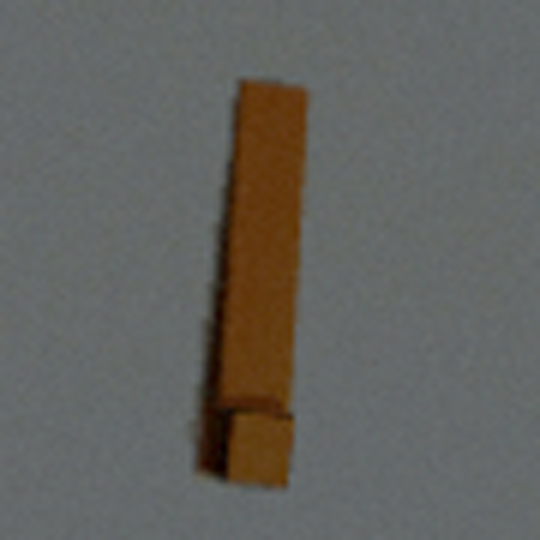

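In the enlargements, the frame corners in crop pixels are (170,150), (463,190), (120,485) and (420,525). The wedge head top is centred at (260,447) and the tip edge midpoint is at (273,83).

```bash
python3 - <<'E'
from h import *
d=load('top0'); im=d['color']; hsv=cv2.cvtColor(im,cv2.COLOR_BGR2HSV)
f=lambda c:(220+c[0]/5-.4,120+c[1]/5-.4)
g=lambda c:(350+c[0]/6-.4,200+c[1]/6-.4)
P={k:onz(d,f(c),.012)[:2] for k,c in dict(BL=(170,150),BR=(463,190),FL=(120,485),FR=(420,525)).items()}
for k in P: print(k,P[k].round(4))
print('len',np.linalg.norm(P['BL']-P['FL']),np.linalg.norm(P['BR']-P['FR']),np.linalg.norm(P['FL']-P['FR']))
v=P['BL']+P['BR']-P['FL']-P['FR']; print('yaw',np.degrees(np.arctan2(v[1],v[0])))
v=P['BL']+P['FL']-P['BR']-P['FR']; print('yaw',np.degrees(np.arctan2(-v[0],v[1])))
print('c',sum(P.values())/4)
h=onz(d,g((260,447)),.052)[:2];t=onz(d,g((273.5,83)),.005)[:2];v=t-h
print('wedge',h,t,np.linalg.norm(v),np.degrees(np.arctan2(v[1],v[0])))
m=cv2.inRange(hsv,(20,120,60),(38,255,255)); m[:, :200]=0;m[:,350:]=0
uv=[]
for c in cv2.findContours(m,0,2)[0]:
    if cv2.contourArea(c)>8:
        M=cv2.moments(c); uv.append((M['m10']/M['m00'],M['m01']/M['m00']))
print(len(uv)); X=np.array([onz(d,p,.113) for p in uv])[:,:2]; print(X.mean(0)); 
r=cv2.minAreaRect(X.astype(np.float32)*1000);print(r)
E
```

```text
BL [0.8074 0.0978]
BR [ 0.7868 -0.0543]
FL [0.6328 0.1216]
FR [ 0.613  -0.0324]
len 0.17616968934094593 0.17515212309116576 0.15525343744635453
yaw -7.488574086585798
yaw -7.504742209863358
c [0.71001292 0.03318648]
wedge [ 0.48951694 -0.25248703] [ 0.64339009 -0.27029232] 0.1548998825193431 -6.600575362229258
12
[0.67932728 0.03707171]
((679.319580078125, 37.026222229003906), (72.29661560058594, 46.220558166503906), 81.54959106445312)
```

```bash
cat >> h.py <<'E'
from scipy.spatial.transform import Rotation as S
def plan(x,y,z,yaw,tag=''):
    "yaw = world direction (deg) of wedge +x; tool x points opposite"
    o=bot.get_obs(); R=S.from_quat(o['tool_rot'])
    a=np.radians(yaw); xt=-np.array([np.cos(a),np.sin(a),0]); zt=np.array([0,0,-1.]); yt=np.cross(zt,xt)
    T=S.from_matrix(np.stack([xt,yt,zt],1))
    t=R.inv().apply(np.array([x,y,z])-o['eef_pos']); w=(R.inv()*T).as_rotvec(degrees=True)
    print(tag,'trans mm',(t*1000).round(1),'twist',w.round(2),'| at',o['eef_pos'].round(4),'F',o['ft_force'].round(2),'t',round(o['clock'],2),'w',round(o['grip_width'],4),'q',o['joint_pos'].round(2))
E
python3 -c "
from h import *
plan(.49,-.252,.16,-6.6)"
```

```text
trans mm [-538.8 -615.    32.8] twist [-0.09 -0.01 -8.51] | at [0.1302 0.4822 0.1918] F [-0.13 -0.56 -0.12] t 0.15 w 0.0856 q [1.31 0.24 0.   1.34 0.   1.57]
```

Request:
send_rows --deltas '[{"grip": 1,"translation": [-0.539,-0.615,0.033],"twist": [0,0,-8.5]},{"grip": 1,"translation": [-0.539,-0.615,0.033],"twist": [0,0,-8.5]},{"grip": 1,"translation": [-0.539,-0.615,0.033],"twist": [0,0,-8.5]},{"grip": 1,"translation": [-0.539,-0.615,0.033],"twist": [0,0,-8.5]},{"grip": 1,"translation": [-0.539,-0.615,0.033],"twist": [0,0,-8.5]}]'

```text
clock: 0.78
eef_pos: [0.2681, 0.2005, 0.1799]
tool_rot: [0.057, 0.998, -0.001, 0.0]
ft_force: [2.0, 0.4, 0.8]
grip_width: 0.0856
```

```bash
python3 -c "
from h import *
plan(.49,-.252,.16,-6.6)"
```

```text
trans mm [-272.1 -424.2   20.6] twist [-0.08  0.03  0.04] | at [0.2681 0.2005 0.1799] F [1.98 0.42 0.8 ] t 0.78 w 0.0856 q [ 0.64 -0.08 -0.38  1.27 -0.    0.76]
```

Request:
send_rows --deltas '[{"grip": 1,"translation": [-0.272,-0.424,0.02],"twist": [0,0,0]},{"grip": 1,"translation": [-0.272,-0.424,0.02],"twist": [0,0,0]},{"grip": 1,"translation": [-0.272,-0.424,0.02],"twist": [0,0,0]},{"grip": 1,"translation": [-0.272,-0.424,0.02],"twist": [0,0,0]},{"grip": 1,"translation": [-0.272,-0.424,0.02],"twist": [0,0,0]}]'

```text
clock: 1.4
eef_pos: [0.4055, -0.0803, 0.168]
tool_rot: [0.058, 0.998, -0.0, 0.001]
ft_force: [1.8, 0.7, 1.0]
grip_width: 0.0855
```

```bash
python3 -c "
from h import *
plan(.49,-.252,.16,-6.6)"
```

```text
trans mm [-103.6 -160.8    8.3] twist [-0.05  0.06  0.01] | at [ 0.4055 -0.0803  0.168 ] F [1.77 0.66 0.98] t 1.4 w 0.0855 q [-0.19  0.08 -0.25  1.24 -0.   -0.08]
```

Request:
send_rows --deltas '[{"grip": 1,"translation": [-0.104,-0.161,0.008],"twist": [0,0,0]},{"grip": 1,"translation": [-0.104,-0.161,0.008],"twist": [0,0,0]},{"grip": 1,"translation": [-0.104,-0.161,0.008],"twist": [0,0,0]},{"grip": 1,"translation": [-0.104,-0.161,0.008],"twist": [0,0,0]},{"grip": 1,"translation": [-0.104,-0.161,0.008],"twist": [0,0,0]}]'

```text
clock: 2.02
eef_pos: [0.4896, -0.2521, 0.1594]
tool_rot: [0.058, 0.998, 0.0, -0.0]
ft_force: [0.7, 1.3, 0.3]
grip_width: 0.0856
```

```bash
python3 -c "
from h import *
plan(.49,-.252,.16,-6.6)
snap('wrist','wr1')"
```

```text
trans mm [-0.4  0.1 -0.6] twist [ 0.01 -0.06 -0.05] | at [ 0.4896 -0.2521  0.1594] F [0.67 1.26 0.33] t 2.02 w 0.0856 q [-0.48  0.36  0.08  1.29 -0.   -0.36]
```

View pics/wr1.png

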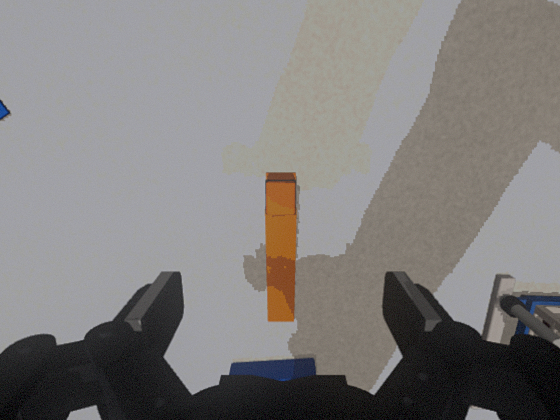

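The wrist view shows the wedge upright in the image, with its head top at about (281,196) and its tip edge at about (281,321). I'll cast those pixels onto planes.

```bash
python3 - <<'E'
from h import *
d=load('wr1'); hsv=cv2.cvtColor(d['color'],cv2.COLOR_BGR2HSV)
m=cv2.inRange(hsv,(5,130,60),(20,255,255));m[340:]=0
ys,xs=np.where(m); print(ys.min(),ys.max())
for y in range(172,325,8):
    r=np.where(m[y])[0]; print(y,r.min(),r.max(),end='; ')
cv2.imwrite('pics/wr1c.png',cv2.resize(d['color'][160:335,230:330],None,fx=3.4,fy=3.4,interpolation=2))
h=onz(d,(281,196.5),.052);t=onz(d,(281.2,321.5),.005);v=t-h;print(h,t,np.hypot(*v[:2]),np.degrees(np.arctan2(v[1],v[0])))
E
```

```text
173 320Traceback (most recent call last):
  File "<stdin>", line 6, in <module>
    return umr_minimum(a, axis, None, out, keepdims, initial, where)
ValueError: zero-size array to reduction operation minimum which has no identity
```

```bash
python3 - <<'E'
from h import *
d=load('wr1'); hsv=cv2.cvtColor(d['color'],cv2.COLOR_BGR2HSV)
m=cv2.inRange(hsv,(5,130,60),(20,255,255));m[340:]=0
for y in range(174,320,8):
    r=np.where(m[y])[0]; print(y,r.min(),r.max(),end='; ')
cv2.imwrite('pics/wr1c.png',cv2.resize(d['color'][160:335,230:330],None,fx=3.4,fy=3.4,interpolation=2))
h=onz(d,(281,196.5),.052);t=onz(d,(281.2,321.5),.005);v=t-h;print(h,t,np.hypot(*v[:2]),np.degrees(np.arctan2(v[1],v[0])))
E
```

```text
174 266 295; 182 267 294; 190 266 294; 198 266 294; 206 266 294; 214 265 295; 222 266 295; 230 266 295; 238 266 295; 246 266 295; 254 266 295; 262 266 294; 270 267 294; 278 267 294; 286 268 294; 294 268 294; 302 268 294; 310 268 293; 318 268 293; [ 0.48745818 -0.25371644  0.052     ] [ 0.64417698 -0.2722489   0.005     ] 0.15781076103823663 -6.744075087328409
```

View pics/wr1c.png

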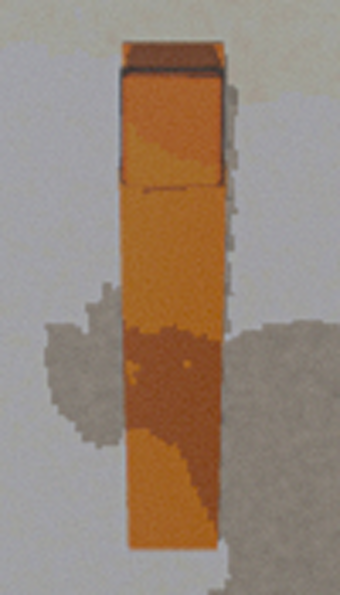

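```bash
python3 -c "
from h import *
plan(.489,-.2535,.017,-6.7)"
```

```text
trans mm [  0.2  -2.3 142.8] twist [ 0.   -0.03  0.12] | at [ 0.4895 -0.2513  0.1598] F [-0.75  0.4   1.07] t 2.08 w 0.0854 q [-0.47  0.36  0.08  1.29 -0.   -0.36]
```

Request:
send_rows --deltas '[{"grip": 1,"translation": [0,-0.002,0.06],"twist": [0,0,0]},{"grip": 1,"translation": [0,-0.002,0.12],"twist": [0,0,0]},{"grip": 1,"translation": [0,-0.002,0.142],"twist": [0,0,0]},{"grip": 1,"translation": [0,-0.002,0.142],"twist": [0,0,0]}]'

```text
clock: 2.58
eef_pos: [0.4871, -0.2506, 0.0165]
tool_rot: [0.056, 0.998, 0.001, -0.002]
ft_force: [0.5, 0.4, 0.6]
grip_width: 0.0852
```

```bash
python3 -c "
from h import *
plan(.489,-.2535,.017,-6.7)"
```

```text
trans mm [-2.2 -2.7 -0.5] twist [ 0.11 -0.28  0.25] | at [ 0.4871 -0.2506  0.0165] F [0.49 0.35 0.61] t 2.58 w 0.0852 q [-0.48  0.48 -0.14  0.96  0.   -0.36]
```

Request:
send_rows --deltas '[{"grip": 1,"translation": [-0.002,-0.0025,0],"twist": [0,0,0]},{"grip": 1,"translation": [-0.002,-0.0025,0],"twist": [0,0,0]}]'

```text
clock: 2.82
eef_pos: [0.4903, -0.2537, 0.0185]
tool_rot: [0.056, 0.998, 0.0, -0.001]
ft_force: [-0.4, -0.3, 0.6]
grip_width: 0.0851
```

```bash
python3 -c "
from h import *
plan(.489,-.2535,.017,-6.7)"
```

```text
trans mm [1.3 0.  1.5] twist [ 0.04 -0.09  0.28] | at [ 0.4903 -0.2537  0.0185] F [-0.42 -0.3   0.58] t 2.83 w 0.0851 q [-0.48  0.48 -0.13  0.97  0.   -0.37]
```

Request:
send_rows --deltas '[{"grip": 0,"translation": [0,0,0.001],"twist": [0,0,0]},{"grip": 0,"translation": [0,0,0.001],"twist": [0,0,0]},{"grip": 0,"translation": [0,0,0.001],"twist": [0,0,0]},{"grip": 0,"translation": [0,0,0.001],"twist": [0,0,0]},{"grip": 0,"translation": [0,0,0.001],"twist": [0,0,0]}]'

```text
clock: 3.45
eef_pos: [0.4902, -0.2537, 0.0174]
tool_rot: [0.056, 0.998, 0.0, -0.001]
ft_force: [0.5, -0.5, -0.2]
grip_width: -0.0
```

Request:
send_rows --deltas '[{"grip": 0,"translation": [0,0,0],"twist": [0,0,0]},{"grip": 0,"translation": [0,0,0],"twist": [0,0,0]},{"grip": 0,"translation": [0,0,0],"twist": [0,0,0]}]'

```text
clock: 3.82
eef_pos: [0.4902, -0.2537, 0.0174]
tool_rot: [0.056, 0.998, 0.0, -0.001]
ft_force: [0.1, 0.5, 0.3]
grip_width: -0.0003
```

```bash
python3 -c "
from h import *
snap('wrist','wr2')
plan(.489,-.2535,.017,-6.7)"
```

```text
trans mm [1.2 0.1 0.4] twist [ 0.04 -0.1   0.27] | at [ 0.4902 -0.2537  0.0174] F [-0.43  0.08 -0.79] t 3.88 w -0.0 q [-0.48  0.48 -0.13  0.96  0.   -0.37]
```

View pics/wr2.png

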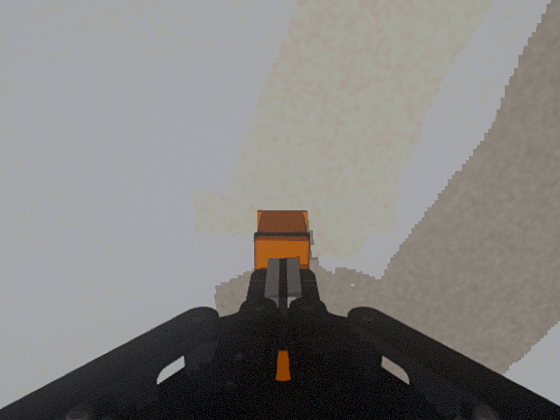

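The fingers report fully shut, and the wrist view shows them at (283,275), in front of the head at (282,240). The wedge doesn't look gripped, so I'll check from the other cameras.

```bash
python3 - <<'E'
from h import *
a=snap('scene','sc2')['color'];b=snap('top','tp2')['color']
cv2.imwrite('pics/sc2c.png',cv2.resize(a[100:280,110:290],None,fx=3.3,fy=3.3,interpolation=2))
cv2.imwrite('pics/tp2c.png',cv2.resize(b[190:310,330:450],None,fx=5,fy=5,interpolation=2))
E
```

```text
(no output)
```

View pics/sc2c.png

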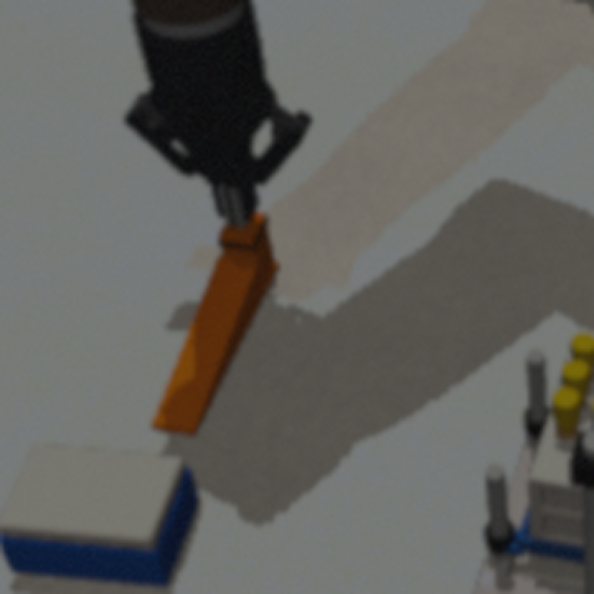

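View pics/tp2c.png

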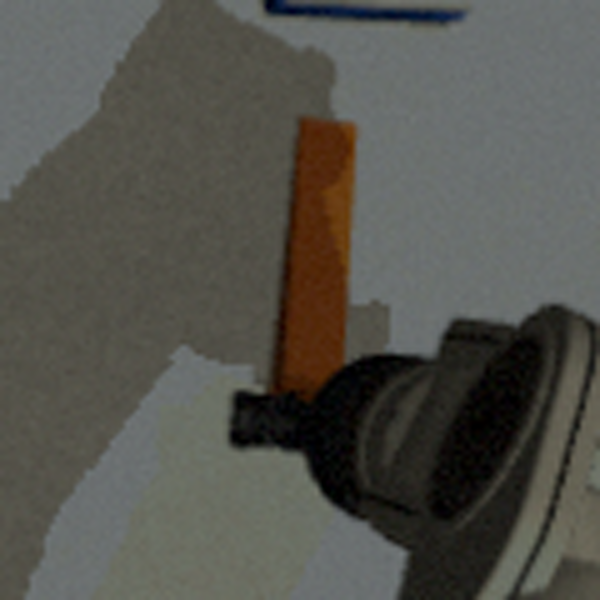

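```bash
python3 - <<'E'
from h import *
d=load('wr2');o=bot.get_obs();R=S.from_quat(o['tool_rot']);p=o['eef_pos'];zt=R.as_matrix()[:,2]
print('tool z',zt,'cam',d['xyz'],d['xyz']-p)
def proj(d,X):
    M=S.from_quat(d['rotation']).as_matrix() ;c=M.T@(X-d['xyz']);q=c[:2]/c[2];q=q*(1+d['k1']*(q@q));return (d['intrinsics']@[q[0],q[1],1])[:2]
for s in (0,.019,.04,.06): print(s,proj(d,p-zt*s), proj(load('sc2'),p-zt*s),proj(load('tp2'),p-zt*s))
for uv in [(283,238),(283,268)]: print(onz(d,uv,.052))
d0=load('wrist0');print(d0['xyz']-np.array([0.1302246 , 0.4822023 , 0.19184303]))
E
python3 - <<'E'
import sys;sys.path.insert(0,'.')
import os;os.chdir('.')
from h import *
d=load('wr2');cv2.imwrite('pics/wr2c.png',cv2.resize(d['color'][190:400,190:380],None,fx=3,fy=2.8,interpolation=2))
E
```

```text
tool z [-1.64594634e-03  9.30637316e-04 -9.99998212e-01] cam [ 0.41868806 -0.24612966  0.19973192] [-0.07148228  0.00755108  0.18229706]
0 [283.43965632 243.74449293] [185.00152014 178.43730256] [390.30999696 273.05322548]
0.019 [283.5075891  257.23076743] [183.66978752 172.50614697] [391.99801521 273.46442736]
0.04 [283.60112175 275.78996301] [182.15697762 165.77624417] [393.9284085  273.93452176]
0.06 [283.71580809 298.53199187] [180.67451894 159.18928507] [395.83333969 274.39825799]
[ 0.47376089 -0.25213331  0.052     ]
[ 0.48887742 -0.25383677  0.052     ]
[-0.06965898  0.01874495  0.18205189]
```

View pics/wr2c.png

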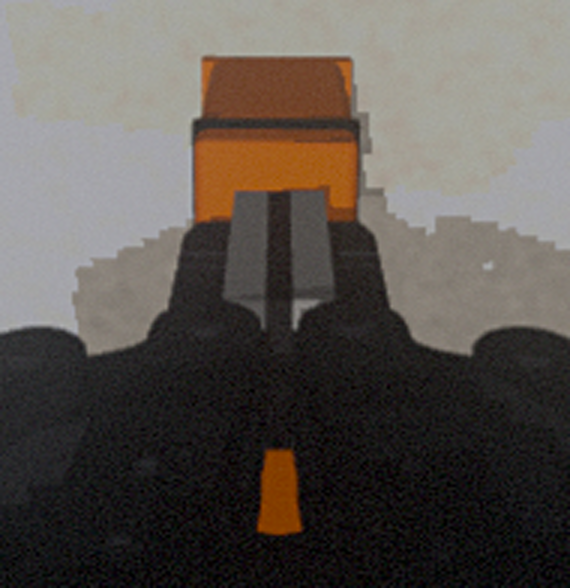

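```bash
python3 - <<'E'
from h import *
d=load('wr2');o=bot.get_obs();R=S.from_quat(o['tool_rot']).as_matrix();p=o['eef_pos']
M=S.from_quat(d['rotation']).as_matrix()
print('optical axis in tool',R.T@M[:,2])
def proj(d,X):
    c=M.T@(X-d['xyz']);q=c[:2]/c[2];q=q*(1+d['k1']*(q@q));return (d['intrinsics']@[q[0],q[1],1])[:2].round(1),c[2].round(3)
for s in (0,.013,.02,.03,.04,.05):
  print(s,[proj(d,p-R[:,2]*s+R[:,0]*a+R[:,1]*b) for a,b in [(.011,0),(-.011,0),(.011,.0427),(-.011,.0427),(.011,-.0427)]])
E
python3 - <<'E'
import os;os.chdir('.')
from h import *
d=load('wr1');cv2.imwrite('pics/wr1f.png',cv2.resize(d['color'][250:420,90:460],None,fx=2.1,fy=2.1,interpolation=2))
E
```

```text
optical axis in tool [-2.84916710e-01 -5.32780370e-04  9.58552129e-01]
0 [(array([283.4, 225.6]), np.float64(0.192)), (array([283.4, 261.3]), np.float64(0.198)), (array([359. , 225.6]), np.float64(0.192)), (array([356.6, 261.3]), np.float64(0.198)), (array([207.9, 225.6]), np.float64(0.192))]
0.013 [(array([283.5, 233.4]), np.float64(0.18)), (array([283.5, 271.3]), np.float64(0.186)), (array([364.3, 233.4]), np.float64(0.18)), (array([361.6, 271.3]), np.float64(0.186)), (array([202.7, 233.5]), np.float64(0.18))]
0.02 [(array([283.5, 238.1]), np.float64(0.173)), (array([283.5, 277.2]), np.float64(0.179)), (array([367.5, 238.1]), np.float64(0.173)), (array([364.5, 277.3]), np.float64(0.179)), (array([199.6, 238.1]), np.float64(0.173))]
0.03 [(array([283.6, 245.5]), np.float64(0.163)), (array([283.5, 286.6]), np.float64(0.17)), (array([372.4, 245.5]), np.float64(0.163)), (array([369.2, 286.6]), np.float64(0.17)), (array([194.7, 245.5]), np.float64(0.163))]
0.04 [(array([283.6, 253.7]), np.float64(0.154)), (array([283.6, 297. ]), np.float64(0.16)), (array([378. , 253.8]), np.float64(0.154)), (array([374.4, 297.1]), np.float64(0.16)), (array([189.2, 253.8]), np.float64(0.154))]
0.05 [(array([283.7, 263.1]), np.float64(0.144)), (array([283.6, 308.8]), np.float64(0.15)), (array([384.4, 263.2]), np.float64(0.144)), (array([380.2, 308.9]), np.float64(0.15)), (array([183. , 263.2]), np.float64(0.144))]
```

View pics/wr1f.png

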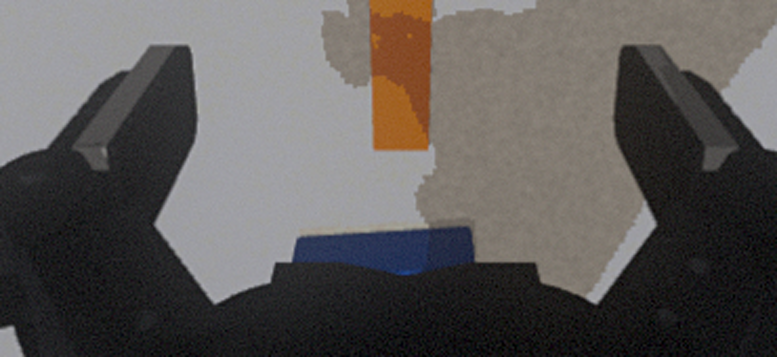

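The measurements disagree with the stated tool frame. Both views put the shut fingertips about 40 mm behind the reported TCP, just above the 52 mm head, so the fingers closed on air. The wedge hasn't moved. I'll reopen, go about 40 mm lower in small steps while watching the force, and look again.

Request:
send_rows --deltas '[{"grip": 1,"translation": [0,0,0],"twist": [0,0,0]},{"grip": 1,"translation": [0,0,0],"twist": [0,0,0]},{"grip": 1,"translation": [0,0,0],"twist": [0,0,0]},{"grip": 1,"translation": [0,0,0],"twist": [0,0,0]},{"grip": 1,"translation": [0,0,0],"twist": [0,0,0]}]'

```text
clock: 4.6
eef_pos: [0.4902, -0.2537, 0.0174]
tool_rot: [0.056, 0.998, 0.0, -0.001]
ft_force: [-0.2, -0.2, -0.0]
grip_width: 0.0852
```

Request:
send_rows --deltas '[{"grip": 1,"translation": [0.001,0,0.01],"twist": [0,0,0]},{"grip": 1,"translation": [0.001,0,0.02],"twist": [0,0,0]},{"grip": 1,"translation": [0.001,0,0.03],"twist": [0,0,0]},{"grip": 1,"translation": [0.001,0,0.03],"twist": [0,0,0]}]'

```text
clock: 5.1
eef_pos: [0.488, -0.2529, -0.0141]
tool_rot: [0.056, 0.998, 0.001, -0.002]
ft_force: [0.1, 0.7, 0.1]
grip_width: 0.0856
```

```bash
python3 -c "
from h import *
snap('wrist','wr3')
plan(.489,-.2535,-.022,-6.7)
a=snap('scene','sc3')['color']
cv2.imwrite('pics/sc3c.png',cv2.resize(a[100:280,110:290],None,fx=3.3,fy=3.3,interpolation=2))
"
```

```text
trans mm [-0.5 -0.2  8.6] twist [ 0.08 -0.19  0.28] | at [ 0.4885 -0.2532 -0.0134] F [0.61 0.2  0.22] t 5.15 w 0.0854 q [-0.48  0.51 -0.17  0.89  0.   -0.37]
```

View pics/wr3.png

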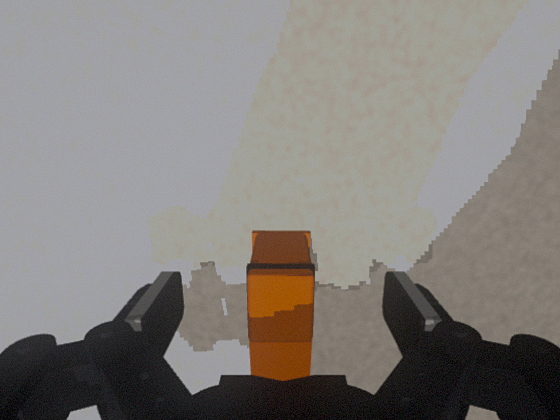

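View pics/sc3c.png

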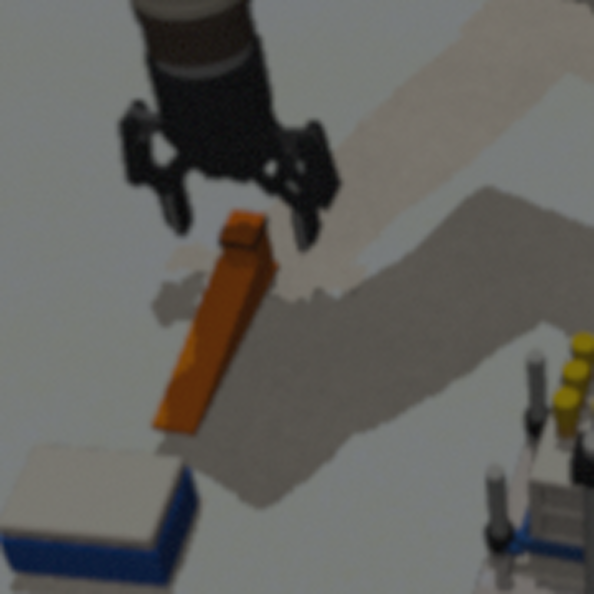

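The scene view shows the open tips at (180,235) and (305,248), straddling the head from above and clearly off the bench. I'll lower another 10 mm and close.

Request:
send_rows --deltas '[{"grip": 1,"translation": [0,0,0.01],"twist": [0,0,0]},{"grip": 1,"translation": [0,0,0.01],"twist": [0,0,0]}]'

```text
clock: 5.45
eef_pos: [0.4883, -0.2531, -0.0237]
tool_rot: [0.056, 0.998, 0.001, -0.002]
ft_force: [-0.3, -0.3, -0.2]
grip_width: 0.0854
```

Request:
send_rows --deltas '[{"grip": 0,"translation": [0,0,0],"twist": [0,0,0]},{"grip": 0,"translation": [0,0,0],"twist": [0,0,0]},{"grip": 0,"translation": [0,0,0],"twist": [0,0,0]},{"grip": 0,"translation": [0,0,0],"twist": [0,0,0]},{"grip": 0,"translation": [0,0,0],"twist": [0,0,0]}]'

```text
clock: 6.08
eef_pos: [0.4886, -0.2534, -0.0233]
tool_rot: [0.056, 0.998, 0.001, -0.001]
ft_force: [-0.5, -0.8, 2.2]
grip_width: 0.0251
```

```bash
python3 -c "
from h import *
snap('wrist','wr4')
plan(.489,-.2535,-.022,-6.7)
a=snap('scene','sc4')['color']
cv2.imwrite('pics/sc4c.png',cv2.resize(a[100:280,110:290],None,fx=3.3,fy=3.3,interpolation=2))
"
```

```text
trans mm [-0.4 -0.1 -1.3] twist [ 0.06 -0.17  0.27] | at [ 0.4886 -0.2533 -0.0233] F [-0.57 -0.25  2.96] t 6.12 w 0.0252 q [-0.48  0.53 -0.18  0.87 -0.   -0.37]
```

View pics/wr4.png

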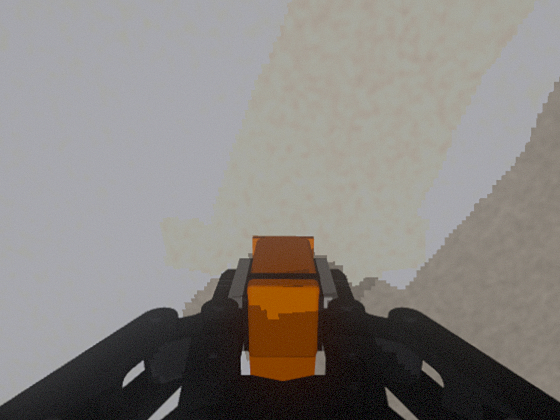

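View pics/sc4c.png

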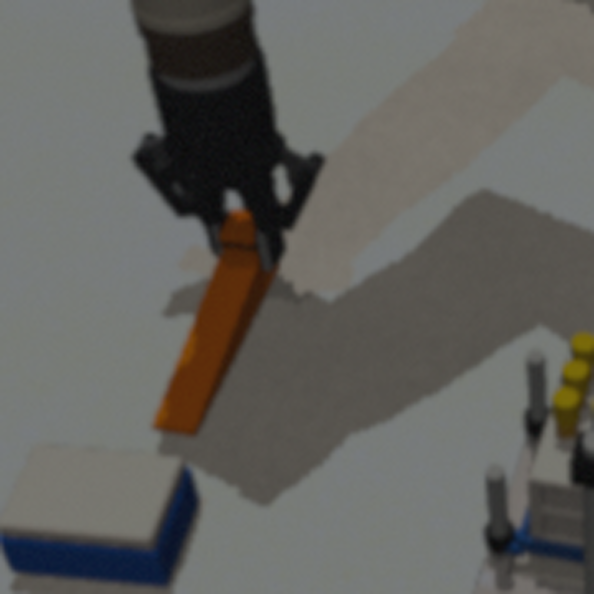

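It's gripped, with a width of 25 mm and the head between the pads in both views. Next I'll raise it slightly, back off from the frame and carry it in front of the lift.

Request:
send_rows --deltas '[{"grip": 0,"translation": [0,0,-0.01],"twist": [0,0,0]},{"grip": 0,"translation": [0,0,-0.02],"twist": [0,0,0]},{"grip": 0,"translation": [0.05,0,-0.02],"twist": [0,0,0]},{"grip": 0,"translation": [0.075,0,-0.02],"twist": [0,0,0]}]'

```text
clock: 6.68
eef_pos: [0.4117, -0.2441, -0.0029]
tool_rot: [0.056, 0.998, 0.001, -0.002]
ft_force: [0.5, 0.1, -2.4]
grip_width: 0.0255
```

```bash
python3 -c "
from h import *
plan(.4324,.0697,-.003,-7.5)
"
```

```text
trans mm [ 14.6 314.2   0.7] twist [ 0.1  -0.29  1.06] | at [ 0.4117 -0.2441 -0.0029] F [ 0.46  0.14 -2.35] t 6.67 w 0.0255 q [-0.53  0.39 -0.35  0.84 -0.   -0.42]
```

Request:
send_rows --deltas '[{"grip": 0,"translation": [0.015,0.06,0],"twist": [0,0,0]},{"grip": 0,"translation": [0.015,0.12,0],"twist": [0,0,0]},{"grip": 0,"translation": [0.015,0.18,0],"twist": [0,0,1]},{"grip": 0,"translation": [0.015,0.24,0],"twist": [0,0,1]},{"grip": 0,"translation": [0.015,0.29,0],"twist": [0,0,1]}]'

```text
clock: 7.3
eef_pos: [0.4298, 0.048, -0.0015]
tool_rot: [0.064, 0.998, 0.001, -0.002]
ft_force: [0.8, -0.4, -0.9]
grip_width: 0.0252
```

```bash
python3 -c "
from h import *
plan(.4324,.0697,-.003,-7.5)
"
```

```text
trans mm [ 0.2 21.9  1.6] twist [ 0.13 -0.21  0.12] | at [ 0.4298  0.048  -0.0015] F [ 0.83 -0.36 -0.87] t 7.3 w 0.0252 q [ 0.11  0.31 -0.47  0.8   0.    0.24]
```

Request:
send_rows --deltas '[{"grip": 0,"translation": [0,0.022,0],"twist": [0,0,0]},{"grip": 0,"translation": [0,0.022,0],"twist": [0,0,0]},{"grip": 0,"translation": [0,0.022,0],"twist": [0,0,0]}]'

```text
clock: 7.68
eef_pos: [0.4324, 0.0694, -0.0012]
tool_rot: [0.064, 0.998, 0.001, -0.002]
ft_force: [1.5, 0.1, -1.8]
grip_width: 0.0254
```

```bash
python3 -c "
from h import *
plan(.4324,.0697,-.003,-7.5)
snap('wrist','wr5');a=snap('top','tp5')['color'];s=snap('scene','sc5')['color']
cv2.imwrite('pics/tp5c.png',cv2.resize(a[130:300,200:350],None,fx=3.5,fy=3.5,interpolation=2))
cv2.imwrite('pics/sc5c.png',cv2.resize(s[100:310,210:380],None,fx=2.8,fy=2.8,interpolation=2))
"
```

```text
trans mm [0.  0.3 1.8] twist [ 0.11 -0.22  0.11] | at [ 0.4324  0.0694 -0.0012] F [ 1.55  0.07 -1.79] t 7.67 w 0.0254 q [ 0.16  0.32 -0.46  0.8   0.    0.29]
```

View pics/wr5.png

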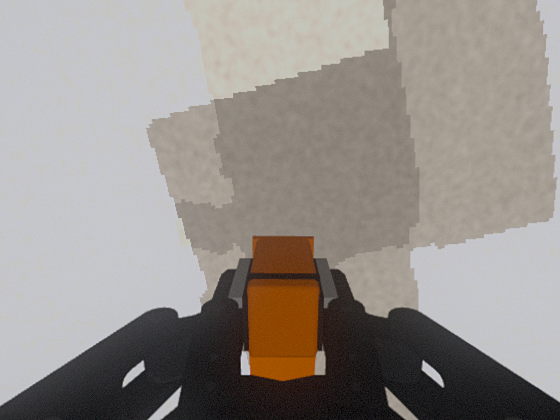

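View pics/tp5c.png

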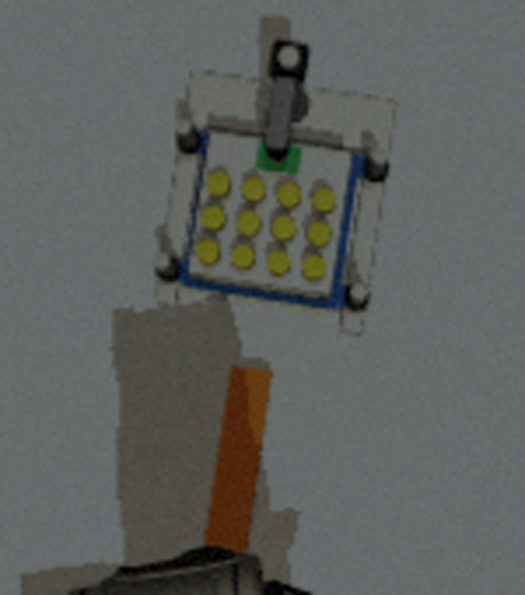

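View pics/sc5c.png

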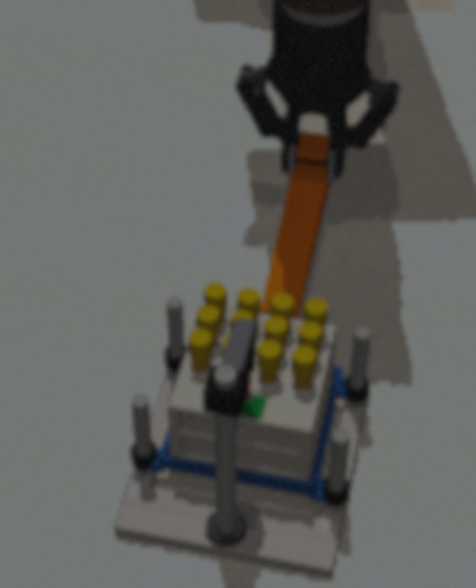

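The wedge lies on the lift axis: in the top crop the tip is at (250,369), and the lift axis extended to that row is at about 250. I'll lower it to the bench and check the force.

Request:
send_rows --deltas '[{"grip": 0,"translation": [0,0,0.01],"twist": [0.1,-0.2,0]},{"grip": 0,"translation": [0,0,0.018],"twist": [0.1,-0.2,0]},{"grip": 0,"translation": [0,0,0.021],"twist": [0.1,-0.2,0]},{"grip": 0,"translation": [0,0,0.021],"twist": [0.1,-0.2,0]}]'

```text
clock: 8.32
eef_pos: [0.432, 0.0688, -0.0227]
tool_rot: [0.065, 0.998, 0.0, -0.001]
ft_force: [0.0, -0.0, -1.4]
grip_width: 0.0251
```

```bash
cat >> h.py <<'E'
def lift(x,y=0.,yaw=-7.5,c=(.710,.0332)):
    a=np.radians(yaw); return c[0]+np.cos(a)*x-np.sin(a)*y, c[1]+np.sin(a)*x+np.cos(a)*y
def where():
    F=[];Z=[];T=[]
    o=bot.get_obs(); a=np.radians(-7.5); u=np.array([np.cos(a),np.sin(a)]);v=np.array([-u[1],u[0]])
    d=o['eef_pos'][:2]-np.array([.710,.0332])
    print('lift x %.1f y %.1f z %.2f mm  tip past roller %.1f'%(1e3*d@u,1e3*d@v,1e3*o['eef_pos'][2],1e3*(d@u+.155+.045)),'F axial %.2f lat %.2f z %.2f'%(o['ft_force'][:2]@u,o['ft_force'][:2]@v,o['ft_force'][2]),'tq',o['ft_torque'].round(2),'t',round(o['clock'],2))
E
python3 -c "
from h import *
where()"
```

```text
lift x -280.2 y -1.0 z -22.74 mm  tip past roller -80.2 F axial 0.02 lat -0.01 z -1.44 tq [0.08 0.07 0.01] t 8.32
```

Request:
send_rows --deltas '[{"grip": 0,"translation": [0,0.001,0.001],"twist": [0,0,0]},{"grip": 0,"translation": [0,0.001,0.001],"twist": [0,0,0]}]'

```text
clock: 8.57
eef_pos: [0.4325, 0.0696, -0.0233]
tool_rot: [0.065, 0.998, -0.0, -0.0]
ft_force: [-0.8, -0.9, 2.4]
grip_width: 0.0251
```

```bash
python3 -c "
from h import *
where()"
```

```text
lift x -279.9 y -0.2 z -23.35 mm  tip past roller -79.9 F axial -0.67 lat -1.02 z 2.40 tq [-0.3   0.24 -0.02] t 8.57
```

The wedge is on the bench with a light 2.4 N. I'll slide it forward.

Request:
send_rows --deltas '[{"grip": 0,"translation": [-0.012,0,0],"twist": [0,0,0]},{"grip": 0,"translation": [-0.024,0,0],"twist": [0,0,0]},{"grip": 0,"translation": [-0.036,0,0],"twist": [0,0,0]},{"grip": 0,"translation": [-0.048,0,0],"twist": [0,0,0]},{"grip": 0,"translation": [-0.06,0,0],"twist": [0,0,0]}]'

```text
clock: 9.2
eef_pos: [0.4918, 0.0618, -0.0234]
tool_rot: [0.065, 0.998, 0.0, -0.001]
ft_force: [-4.4, 0.9, 4.7]
grip_width: 0.0255
```

```bash
python3 -c "
from h import *
where()
plan(*lift(-.205),-.0233,-7.5)
a=snap('top','tp6')['color']
cv2.imwrite('pics/tp6c.png',cv2.resize(a[130:300,200:350],None,fx=3.5,fy=3.5,interpolation=2))"
```

```text
lift x -220.1 y -0.1 z -23.36 mm  tip past roller -20.1 F axial -4.46 lat 0.36 z 4.69 tq [0.24 0.93 0.03] t 9.2
 trans mm [-15.1   0.1  -0.1] twist [-0.01 -0.14  0.02] | at [ 0.4918  0.0618 -0.0234] F [-4.37  0.93  4.69] t 9.2 w 0.0255 q [ 0.12  0.44 -0.33  0.8   0.    0.26]
```

View pics/tp6c.png

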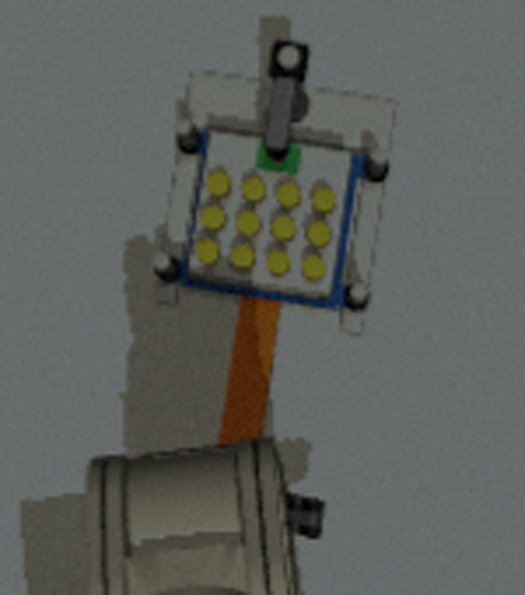

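The wedge is centred under the stage front at (260,300). Down-force has crept up to 4.7 N, so I'll ease it by half a millimetre and continue.

Request:
send_rows --deltas '[{"grip": 0,"translation": [-0.006,0,-0.0005],"twist": [0,0,0]},{"grip": 0,"translation": [-0.012,0,-0.0005],"twist": [0,0,0]},{"grip": 0,"translation": [-0.018,0,-0.0005],"twist": [0,0,0]},{"grip": 0,"translation": [-0.024,0,-0.0005],"twist": [0,0,0]},{"grip": 0,"translation": [-0.03,0,-0.0005],"twist": [0,0,0]}]'

```text
clock: 9.88
eef_pos: [0.5197, 0.0578, -0.0233]
tool_rot: [0.065, 0.998, -0.0, -0.003]
ft_force: [-9.7, 1.1, 4.0]
grip_width: 0.0251
```

```bash
python3 -c "
from h import *
where()"
```

```text
lift x -191.9 y -0.4 z -23.33 mm  tip past roller 8.1 F axial -9.77 lat -0.17 z 4.05 tq [ 0.21  1.69 -0.03] t 9.88
```

Request:
send_rows --deltas '[{"grip": 0,"translation": [-0.001,0,-0.0005],"twist": [0,0,0]},{"grip": 0,"translation": [-0.002,0,-0.0005],"twist": [0,0,0]},{"grip": 0,"translation": [-0.003,0,-0.0005],"twist": [0,0,0]},{"grip": 0,"translation": [-0.004,0,-0.0005],"twist": [0,0,0]}]'

```text
clock: 10.38
eef_pos: [0.5208, 0.0575, -0.0231]
tool_rot: [0.065, 0.998, -0.0, -0.006]
ft_force: [-10.2, 0.8, 4.6]
grip_width: 0.0249
```

```bash
python3 -c "
from h import *
where()
a=snap('scene','sc7')['color']
cv2.imwrite('pics/sc7c.png',cv2.resize(a[190:310,230:360],None,fx=4.5,fy=4.5,interpolation=2))"
```

```text
lift x -190.8 y -0.6 z -23.12 mm  tip past roller 9.2 F axial -10.19 lat -0.56 z 4.59 tq [ 0.24  1.12 -0.01] t 10.38
```

View pics/sc7c.png

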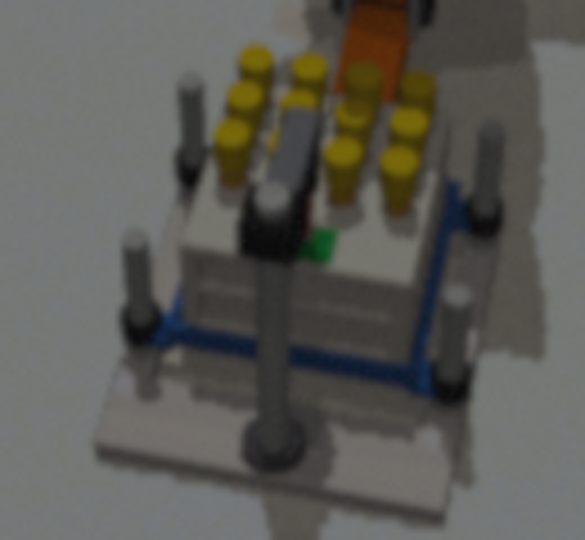

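The wedge has met the roller, and the arm gives under about 10 N with slight tilting. I'll straighten the tool and push with lead.

```bash
python3 -c "
from h import *
plan(*lift(-.180),-.0228,-7.5)"
```

```text
trans mm [-10.6   0.6  -0.4] twist [-0.06 -0.67  0.04] | at [ 0.521   0.0575 -0.0231] F [-8.66  1.94  4.56] t 10.43 w 0.0254 q [ 0.11  0.49 -0.24  0.85  0.    0.24]
```

Request:
send_rows --deltas '[{"grip": 0,"translation": [-0.003,0.0005,-0.001],"twist": [0,-0.7,0]},{"grip": 0,"translation": [-0.006,0.0005,-0.001],"twist": [0,-0.7,0]},{"grip": 0,"translation": [-0.009,0.0005,-0.001],"twist": [0,-0.7,0]},{"grip": 0,"translation": [-0.012,0.0005,-0.001],"twist": [0,-0.7,0]}]'

```text
clock: 10.92
eef_pos: [0.5298, 0.0563, -0.0232]
tool_rot: [0.065, 0.998, -0.001, -0.003]
ft_force: [-7.7, -0.1, -0.4]
grip_width: 0.0255
```

```bash
python3 -c "
from h import *
where()
plan(*lift(-.175),-.0228,-7.5)
a=snap('scene','sc8')['color']
cv2.imwrite('pics/sc8c.png',cv2.resize(a[190:310,230:360],None,fx=4.5,fy=4.5,interpolation=2))"
```

```text
lift x -181.7 y -0.7 z -23.24 mm  tip past roller 18.3 F axial -7.59 lat -1.13 z -0.36 tq [ 0.09  1.23 -0.07] t 10.93
 trans mm [-6.7  0.7 -0.5] twist [-0.12 -0.3   0.04] | at [ 0.5298  0.0563 -0.0232] F [-7.67 -0.13 -0.36] t 10.93 w 0.0255 q [ 0.11  0.5  -0.22  0.85 -0.    0.24]
```

View pics/sc8c.png

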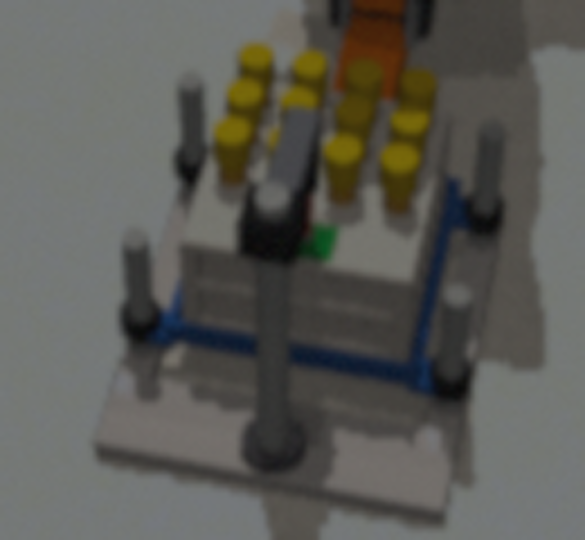

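Force is now 7.6 N axial and almost none downward. I'll push on in small, even steps.

Request:
send_rows --deltas '[{"grip": 0,"translation": [-0.004,0.0007,-0.0005],"twist": [0,-0.5,0]},{"grip": 0,"translation": [-0.007,0.0007,-0.0005],"twist": [0,-0.5,0]},{"grip": 0,"translation": [-0.01,0.0007,-0.0005],"twist": [0,-0.5,0]},{"grip": 0,"translation": [-0.012,0.0007,-0.0005],"twist": [0,-0.5,0]}]'

```text
clock: 11.48
eef_pos: [0.538, 0.0551, -0.0233]
tool_rot: [0.065, 0.998, -0.001, -0.002]
ft_force: [-10.4, -0.3, 6.8]
grip_width: 0.0256
```

```bash
python3 -c "
from h import *
where()
plan(*lift(-.170),-.0228,-7.5)
snap('scene','sc9');snap('top','tp9')
def feats(t):
    d=load(t)['color']; h=cv2.cvtColor(d,cv2.COLOR_BGR2HSV); m=cv2.inRange(h,(20,110,50),(38,255,255)); g=cv2.inRange(h,(45,100,30),(85,255,255)); 
    r=slice(190,300),slice(240,345)
    mm=cv2.moments(m[r]);
    return mm['m00']/255,(mm['m10']/mm['m00']).__round__(2),(mm['m01']/mm['m00']).__round__(2)
for t in ['scene0','sc5','sc7','sc8','sc9']: print(t,feats(t))
"
```

```text
lift x -173.4 y -0.7 z -23.29 mm  tip past roller 26.6 F axial -10.26 lat -1.60 z 6.84 tq [ 0.16  2.14 -0.17] t 11.47
 trans mm [-3.4  0.7 -0.5] twist [-0.18 -0.21  0.02] | at [ 0.538   0.0551 -0.0233] F [-10.38  -0.25   6.84] t 11.47 w 0.0256 q [ 0.1   0.51 -0.2   0.86 -0.    0.23]
scene0 (756.0, 63.34, 27.67)
sc5 (776.0, 63.64, 27.36)
sc7 (805.0, 63.42, 26.55)
sc8 (803.0, 63.6, 25.91)
sc9 (820.0, 63.61, 25.45)
```

```bash
cat >> h.py <<'E'
def proj(d,X):
    M=S.from_quat(d['rotation']).as_matrix(); c=M.T@(np.array(X)-d['xyz']);q=c[:2]/c[2];q=q*(1+d['k1']*(q@q));return (d['intrinsics']@[q[0],q[1],1])[:2]
def rise(t,ref='scene0',box=(252,258,300,262)):
    "template match of rack back/blue stage edge; returns px shift and mm rise"
    u0,v0,u1,v1=box
    a=load(ref)['color'];b=load(t)['color']
    tpl=cv2.resize(a[v0:v1,u0:u1],None,fx=8,fy=8,interpolation=2)
    s=8;pad=6
    R=cv2.resize(b[v0-pad:v1+pad,u0-pad:u1+pad],None,fx=s,fy=s,interpolation=2)
    r=cv2.matchTemplate(R,tpl,cv2.TM_CCOEFF_NORMED);_,sc,_,l=cv2.minMaxLoc(r)
    return (l[0]/s-pad,l[1]/s-pad,round(sc,3))
E
python3 - <<'E'
from h import *
d=load('scene0')
x,y=lift(.05); p0=proj(d,(x,y,.06));p1=proj(d,(x,y,.07));print('px per 10mm',p1-p0,p0)
x,y=lift(.0); print(proj(d,(x,y,.1)),proj(d,(x,y,.11)))
B={'back':(268,236,286,276),'capsL':(276,198,300,236),'capsR':(300,200,330,238),'right':(300,232,332,276)}
for n,b in B.items():
    print(n,[rise(t,box=b) for t in ['sc5','sc7','sc8','sc9']])
E
```

```text
px per 10mm [ 0.01747284 -3.23799061] [294.01531411 264.73690366]
[299.2906247  231.33040887] [299.35108325 227.84667765]
back [(0.0, 0.0, 0.999), (0.0, -0.625, 0.991), (0.0, -1.25, 0.979), (0.0, -1.75, 0.969)]
capsL [(0.0, 0.0, 0.999), (0.0, -0.75, 0.973), (0.0, -1.25, 0.966), (0.0, -1.75, 0.958)]
capsR [(0.0, 0.125, 0.68), (0.0, -0.75, 0.547), (0.0, -1.25, 0.526), (0.0, -1.75, 0.471)]
right [(0.0, 0.0, 0.999), (0.125, -0.75, 0.989), (0.125, -1.25, 0.986), (0.125, -1.75, 0.974)]
```

Template tracking gives a rack rise of 5.2 mm. The slope is 1 in 5, but lifting began about 15 mm earlier than my dead-reckoned tip position implies, so finger contact may be near. From here I'll use short steps at low down-force and watch the axial force.

Request:
send_rows --deltas '[{"grip": 0,"translation": [-0.002,0.0005,-0.001],"twist": [0,-0.4,0]},{"grip": 0,"translation": [-0.0035,0.0005,-0.001],"twist": [0,-0.4,0]},{"grip": 0,"translation": [-0.005,0.0005,-0.001],"twist": [0,-0.4,0]},{"grip": 0,"translation": [-0.006,0.0005,-0.001],"twist": [0,-0.4,0]}]'

```text
clock: 12.08
eef_pos: [0.5421, 0.0544, -0.0233]
tool_rot: [0.065, 0.998, -0.002, -0.0]
ft_force: [-6.7, 0.5, -0.6]
grip_width: 0.0254
```

```bash
cat >> h.py <<'E'
def chk(t):
    where(); plan(*lift(-.160),-.0228,-7.5); snap('scene',t)
    B=[(268,236,286,276),(276,198,300,236),(300,232,332,276)]
    r=[rise(t,box=b) for b in B]; print('rise mm',[round(-a[1]/k,2) for a,k in zip(r,(.325,.345,.325))])
E
python3 -c "
from h import *
chk('sc10')"
```

```text
lift x -169.3 y -0.9 z -23.27 mm  tip past roller 30.7 F axial -6.69 lat -0.37 z -0.61 tq [ 0.03  1.53 -0.13] t 12.07
 trans mm [-9.3  0.9 -0.5] twist [-0.25 -0.03 -0.  ] | at [ 0.5421  0.0544 -0.0233] F [-6.68  0.51 -0.61] t 12.07 w 0.0254 q [ 0.1   0.52 -0.19  0.86 -0.    0.23]
rise mm [6.15, 6.16, 6.15]
```

Request:
send_rows --deltas '[{"grip": 0,"translation": [-0.0025,0.0005,-0.0008],"twist": [0,-0.2,0]},{"grip": 0,"translation": [-0.004,0.0005,-0.0008],"twist": [0,-0.2,0]},{"grip": 0,"translation": [-0.0055,0.0005,-0.0008],"twist": [0,-0.2,0]}]'

```text
clock: 12.5
eef_pos: [0.5452, 0.054, -0.0233]
tool_rot: [0.065, 0.998, -0.003, -0.001]
ft_force: [-7.4, -0.9, 0.7]
grip_width: 0.0252
```

```bash
python3 -c "
from h import *
chk('sc11')"
```

```text
lift x -166.1 y -0.9 z -23.26 mm  tip past roller 33.9 F axial -7.24 lat -1.90 z 0.72 tq [ 0.05  1.53 -0.08] t 12.5
 trans mm [-6.1  0.9 -0.5] twist [-0.3  -0.1  -0.01] | at [ 0.5452  0.054  -0.0233] F [-7.43 -0.94  0.72] t 12.5 w 0.0252 q [ 0.1   0.52 -0.18  0.87 -0.    0.23]
rise mm [6.92, 6.52, 6.92]
```

Request:
send_rows --deltas '[{"grip": 0,"translation": [-0.0025,0.0005,-0.0008],"twist": [-0.2,-0.3,0]},{"grip": 0,"translation": [-0.004,0.0005,-0.0008],"twist": [-0.2,-0.3,0]},{"grip": 0,"translation": [-0.0055,0.0005,-0.0008],"twist": [-0.2,-0.3,0]}]'

```text
clock: 12.92
eef_pos: [0.5484, 0.0536, -0.0233]
tool_rot: [0.066, 0.998, -0.001, -0.001]
ft_force: [-8.2, 0.4, 2.3]
grip_width: 0.0252
```

```bash
python3 -c "
from h import *
chk('sc12')
a=load('sc12')['color'];cv2.imwrite('pics/sc12c.png',cv2.resize(a[205:265,265:325],None,fx=9,fy=9,interpolation=2))"
```

```text
lift x -162.9 y -0.9 z -23.30 mm  tip past roller 37.1 F axial -8.17 lat -0.69 z 2.31 tq [ 0.15  1.91 -0.09] t 12.93
 trans mm [-2.9  0.9 -0.5] twist [-0.15 -0.07 -0.02] | at [ 0.5484  0.0536 -0.0233] F [-8.19  0.38  2.31] t 12.93 w 0.0252 q [ 0.1   0.53 -0.18  0.87 -0.    0.23]
rise mm [7.31, 7.25, 7.31]
```

View pics/sc12c.png

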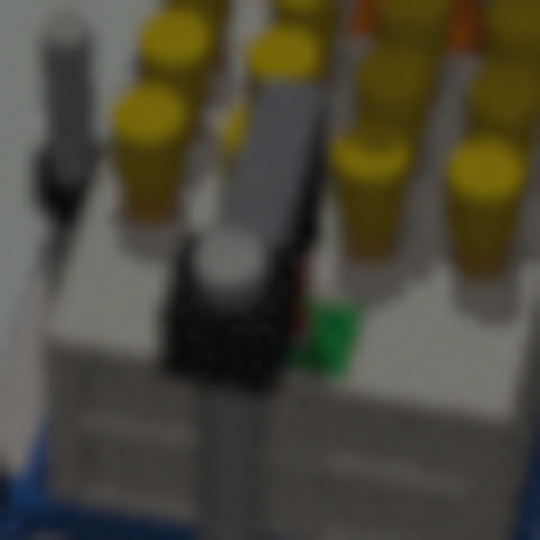

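The enlargement shows the red finger edge at (303,290) next to the green patch at (335,340). The axial force fits about 7.0 + 0.45·Fz, so there is no finger contact yet.

Request:
send_rows --deltas '[{"grip": 0,"translation": [-0.0025,0.0005,-0.001],"twist": [-0.1,-0.3,0]},{"grip": 0,"translation": [-0.004,0.0005,-0.001],"twist": [-0.1,-0.3,0]},{"grip": 0,"translation": [-0.0055,0.0005,-0.001],"twist": [-0.1,-0.3,0]}]'

```text
clock: 13.35
eef_pos: [0.5498, 0.0534, -0.0233]
tool_rot: [0.065, 0.998, -0.001, -0.002]
ft_force: [-11.1, 0.3, 3.1]
grip_width: 0.0251
```

```bash
python3 -c "
from h import *
chk('sc13')"
```

```text
lift x -161.5 y -0.9 z -23.32 mm  tip past roller 38.5 F axial -11.06 lat -1.20 z 3.06 tq [ 0.26  2.11 -0.09] t 13.35
 trans mm [-1.5  0.9 -0.5] twist [-0.09 -0.23 -0.01] | at [ 0.5498  0.0534 -0.0233] F [-11.12   0.25   3.06] t 13.35 w 0.0251 q [ 0.1   0.53 -0.17  0.88 -0.    0.23]
rise mm [7.69, 7.61, 7.69]
```

The axial force is 2.7 N above the model, so the finger seems to have just been met. A small further step should confirm it.

Request:
send_rows --deltas '[{"grip": 0,"translation": [-0.003,0.0005,-0.001],"twist": [0,-0.4,0]},{"grip": 0,"translation": [-0.0045,0.0005,-0.001],"twist": [0,-0.4,0]},{"grip": 0,"translation": [-0.005,0.0005,-0.001],"twist": [0,-0.4,0]}]'

```text
clock: 13.78
eef_pos: [0.5502, 0.0533, -0.0233]
tool_rot: [0.065, 0.998, -0.001, -0.003]
ft_force: [-12.4, 0.6, 4.1]
grip_width: 0.0253
```

```bash
python3 -c "
from h import *
chk('sc14')"
```

```text
lift x -161.1 y -1.0 z -23.29 mm  tip past roller 38.9 F axial -12.34 lat -1.01 z 4.08 tq [ 0.22  2.16 -0.03] t 13.78
 trans mm [-1.1  1.  -0.5] twist [-0.14 -0.32  0.  ] | at [ 0.5502  0.0533 -0.0233] F [-12.36   0.61   4.08] t 13.78 w 0.0253 q [ 0.1   0.53 -0.17  0.88 -0.    0.23]
rise mm [7.69, 7.61, 7.69]
```

Request:
send_rows --deltas '[{"grip": 0,"translation": [-0.004,0.0008,-0.0015],"twist": [0,-0.6,0]},{"grip": 0,"translation": [-0.005,0.0008,-0.0015],"twist": [0,-0.6,0]},{"grip": 0,"translation": [-0.005,0.0008,-0.0015],"twist": [0,-0.6,0]}]'

```text
clock: 14.2
eef_pos: [0.5505, 0.0532, -0.0233]
tool_rot: [0.065, 0.998, -0.002, -0.002]
ft_force: [-10.7, -0.0, 1.1]
grip_width: 0.0253
```

```bash
python3 -c "
from h import *
chk('sc15')"
```

```text
lift x -160.8 y -1.0 z -23.26 mm  tip past roller 39.2 F axial -10.60 lat -1.40 z 1.11 tq [ 0.16  2.05 -0.1 ] t 14.2
 trans mm [-0.8  1.  -0.5] twist [-0.22 -0.22  0.  ] | at [ 0.5505  0.0532 -0.0233] F [-10.69  -0.     1.11] t 14.2 w 0.0253 q [ 0.1   0.53 -0.17  0.88 -0.    0.23]
rise mm [8.08, 7.61, 7.69]
```

The resistance now rises at about 1.4 N/mm, and the excess is 3.1 N at low down-force. That matches finger contact of roughly 2–4 N. I'll advance about 1 mm more to sit in mid-range.

Request:
send_rows --deltas '[{"grip": 0,"translation": [-0.005,0.0008,-0.0013],"twist": [0,-0.5,0]},{"grip": 0,"translation": [-0.006,0.0008,-0.0013],"twist": [0,-0.5,0]},{"grip": 0,"translation": [-0.006,0.0008,-0.0013],"twist": [0,-0.5,0]}]'

```text
clock: 14.62
eef_pos: [0.551, 0.0531, -0.0233]
tool_rot: [0.065, 0.998, -0.002, -0.003]
ft_force: [-13.5, -0.1, 3.4]
grip_width: 0.0252
```

```bash
python3 -c "
from h import *
chk('sc16')"
```

```text
lift x -160.2 y -1.1 z -23.26 mm  tip past roller 39.8 F axial -13.32 lat -1.90 z 3.43 tq [ 0.22  2.38 -0.11] t 14.62
 trans mm [-0.2  1.1 -0.5] twist [-0.3 -0.3  0. ] | at [ 0.551   0.0531 -0.0233] F [-13.46  -0.15   3.43] t 14.62 w 0.0252 q [ 0.1   0.53 -0.16  0.88 -0.    0.23]
rise mm [8.08, 7.97, 8.08]
```

Request:
send_rows --deltas '[{"grip": 0,"translation": [-0.005,0.001,-0.0015],"twist": [-0.2,-0.5,0]},{"grip": 0,"translation": [-0.006,0.001,-0.0015],"twist": [-0.2,-0.5,0]},{"grip": 0,"translation": [-0.0065,0.001,-0.0015],"twist": [-0.2,-0.5,0]}]'

```text
clock: 15.05
eef_pos: [0.5516, 0.053, -0.0233]
tool_rot: [0.065, 0.998, -0.001, -0.004]
ft_force: [-14.3, 0.2, 2.8]
grip_width: 0.0256
```

```bash
python3 -c "
from h import *
chk('sc17')"
```

```text
lift x -159.6 y -1.0 z -23.26 mm  tip past roller 40.4 F axial -14.24 lat -1.68 z 2.82 tq [ 0.15  2.41 -0.11] t 15.05
 trans mm [ 0.4  1.  -0.5] twist [-0.2  -0.42  0.01] | at [ 0.5516  0.053  -0.0233] F [-14.34   0.19   2.82] t 15.05 w 0.0256 q [ 0.1   0.54 -0.16  0.88 -0.    0.23]
rise mm [8.08, 7.97, 8.08]
```

The excess is about 6 N and travel since contact is about 3 mm, so the finger force should be about 5 N. Now I'll relax the push, check, and let go.

Request:
send_rows --deltas '[{"grip": 0,"translation": [0,0,0],"twist": [0,0,0]},{"grip": 0,"translation": [0,0,0],"twist": [0,0,0]}]'

```text
clock: 15.35
eef_pos: [0.5516, 0.053, -0.0233]
tool_rot: [0.065, 0.998, -0.001, -0.004]
ft_force: [-4.9, 0.4, 0.6]
grip_width: 0.0254
```

```bash
python3 -c "
from h import *
chk('sc18')"
```

```text
lift x -159.7 y -1.0 z -23.27 mm  tip past roller 40.3 F axial -4.89 lat -0.22 z 0.59 tq [ 0.11  0.48 -0.09] t 15.35
 trans mm [ 0.3  1.  -0.5] twist [-0.2  -0.43  0.  ] | at [ 0.5516  0.053  -0.0233] F [-4.87  0.42  0.59] t 15.35 w 0.0254 q [ 0.1   0.54 -0.16  0.88 -0.    0.23]
rise mm [8.08, 7.97, 8.08]
```

Request:
send_rows --deltas '[{"grip": 1,"translation": [0,0,0],"twist": [0,0,0]},{"grip": 1,"translation": [0,0,0],"twist": [0,0,0]},{"grip": 1,"translation": [0,0,0],"twist": [0,0,0]},{"grip": 1,"translation": [0,0,0],"twist": [0,0,0]},{"grip": 1,"translation": [0,0,0],"twist": [0,0,0]}]'

```text
clock: 16.02
eef_pos: [0.5518, 0.053, -0.0232]
tool_rot: [0.065, 0.998, -0.001, -0.004]
ft_force: [-1.0, -0.2, 0.8]
grip_width: 0.0855
```

```bash
python3 -c "
from h import *
chk('sc19')
snap('wrist','wr19')"
```

```text
lift x -159.5 y -1.0 z -23.21 mm  tip past roller 40.5 F axial -0.94 lat -0.37 z 0.80 tq [0.   0.01 0.04] t 16.02
 trans mm [ 0.5  1.  -0.4] twist [-0.2  -0.41  0.  ] | at [ 0.5518  0.053  -0.0232] F [-0.98 -0.24  0.8 ] t 16.02 w 0.0855 q [ 0.1   0.54 -0.16  0.88 -0.    0.23]
rise mm [8.08, 6.88, 8.08]
```

View pics/wr19.png

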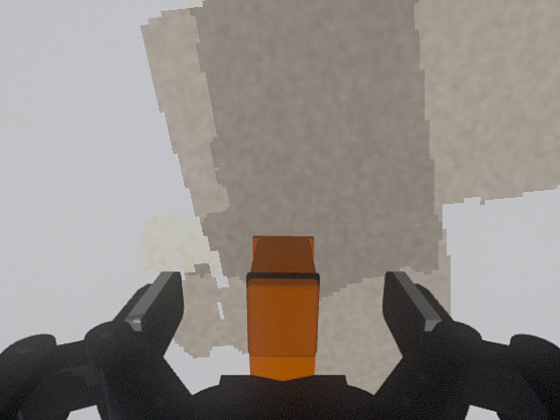

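The wedge is free: the jaws stand clear at (182) and (384), with the head at (283,315) between them and in the same place relative to the hand. I'll go straight up and back.

Request:
send_rows --deltas '[{"grip": 1,"translation": [0,0,-0.03],"twist": [0,0,0]},{"grip": 1,"translation": [0,0,-0.08],"twist": [0,0,0]},{"grip": 1,"translation": [0,0,-0.13],"twist": [0,0,0]},{"grip": 1,"translation": [0.06,0,-0.15],"twist": [0,0,0]},{"grip": 1,"translation": [0.12,0,-0.15],"twist": [0,0,0]}]'

```text
clock: 16.75
eef_pos: [0.4347, 0.0695, 0.1296]
tool_rot: [0.066, 0.998, -0.001, -0.001]
ft_force: [0.5, -0.4, 0.8]
grip_width: 0.0856
```

```bash
python3 -c "
from h import *
chk('sc20')
snap('wrist','wr20'); a=snap('top','tp20')['color']
cv2.imwrite('pics/f20.png',np.vstack([cv2.resize(load('sc20')['color'][190:290,230:370],None,fx=4,fy=4,interpolation=2)]))
for t in ['sc12','sc17','sc19','sc20']: print(t,[rise(t,ref='sc17',box=b) for b in [(268,236,286,276),(300,232,332,276),(270,210,290,235)]])
"
```

```text
lift x -277.6 y 0.0 z 129.62 mm  tip past roller -77.6 F axial 0.54 lat -0.35 z 0.79 tq [ 0.01 -0.04 -0.07] t 16.75
 trans mm [-118.     0.3  152.1] twist [-0.1  -0.14 -0.03] | at [0.4347 0.0695 0.1296] F [ 0.49 -0.42  0.79] t 16.75 w 0.0856 q [ 0.16  0.17 -0.26  1.15 -0.    0.29]
rise mm [8.08, 7.97, 8.46]
sc12 [(0.0, 0.125, 0.997), (0.0, 0.125, 0.99), (0.0, 0.25, 0.993)]
sc17 [(0.0, 0.0, 1.0), (0.0, 0.0, 1.0), (0.0, 0.0, 0.999)]
sc19 [(0.0, 0.0, 0.999), (0.0, 0.0, 0.998), (0.0, 0.0, 0.998)]
sc20 [(0.0, 0.0, 0.999), (0.0, 0.0, 0.976), (0.0, 0.0, 0.998)]
```

View pics/f20.png

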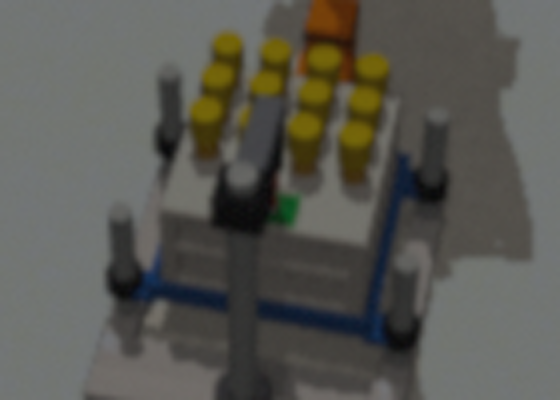

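View pics/wr20.png

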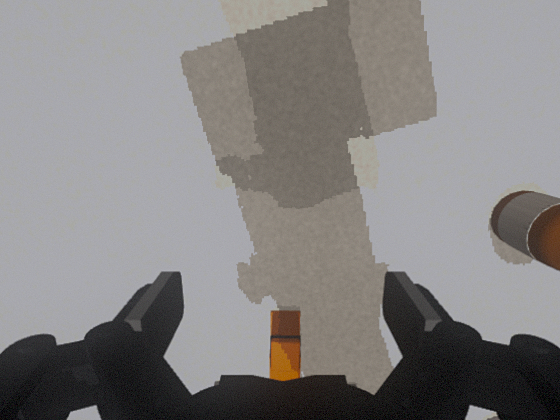

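View pics/tp20.png

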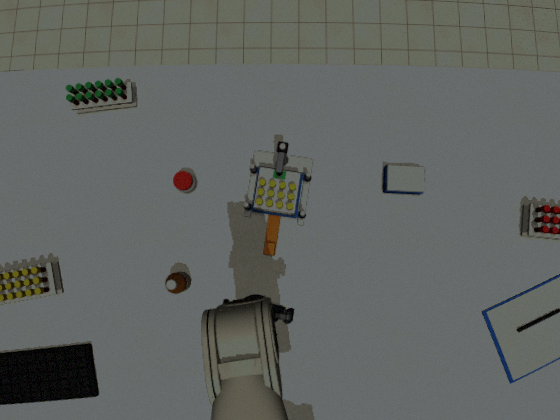

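The rack stayed at the same height after release (0 px change against the last pushed frame), and the bottle, jar and box haven't moved. As a last check, I'll see whether the finger end and the patch meet in the image.

```bash
python3 - <<'E'
from h import *
for t in ['scene0','sc20']:
    d=load(t);h=cv2.cvtColor(d['color'],cv2.COLOR_BGR2HSV).astype(int);r=slice(225,250),slice(290,312)
    red=((h[...,0]<8)|(h[...,0]>170))&(h[...,1]>90)&(h[...,2]>25);g=(h[...,0]>45)&(h[...,0]<85)&(h[...,1]>90)&(h[...,2]>25)
    for n,m in(('red',red),('green',g)):
        ys,xs=np.where(m[r]);print(t,n,len(ys),[(xs.min()+290,xs.max()+290,ys.min()+225,ys.max()+225)] if len(ys) else '')
a=np.hstack([cv2.resize(load(t)['color'][222:252,280:315],None,fx=11,fy=11,interpolation=0)*2 for t in('scene0','sc20')]);cv2.imwrite('pics/fin.png',a)
E
```

```text
scene0 red 2 [(np.int64(297), np.int64(298), np.int64(240), np.int64(241))]
scene0 green 47 [(np.int64(296), np.int64(304), np.int64(242), np.int64(248))]
sc20 red 2 [(np.int64(298), np.int64(298), np.int64(235), np.int64(236))]
sc20 green 34 [(np.int64(297), np.int64(304), np.int64(239), np.int64(245))]
```

View pics/fin.png

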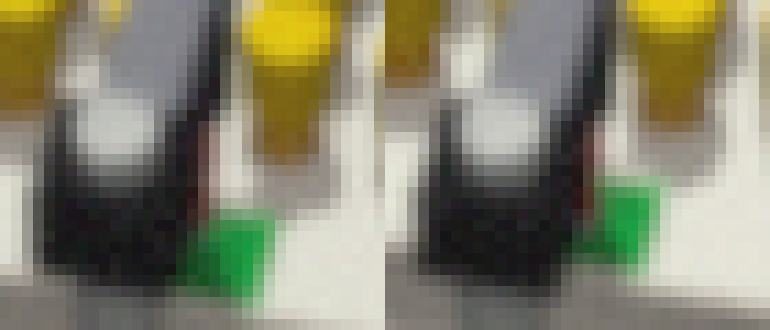

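```bash
python3 -c "
from h import *
print(bot.job_done())"
```

```text
the job is handed in; nothing more can be done
None
```

I slid the wedge in along the bench under the roller until the rack met the gauge finger, then let go and backed away. The job is handed in at about 17 s of the 70 s allowed.

**Last checks**
- **Height:** the rack is up about 8 mm. It showed no shift after the push was relaxed, after the gripper opened, or after the arm withdrew.
- **Finger contact:** the push force ran at about 7–8 N, then climbed at about 1.4 N/mm over the last 3 mm. At the end it was about 6 N above the no-contact level. That points to about 5 N on the finger, but this is inferred; I did not measure it directly. In the scene image the end of the red finger now sits in the middle of the green patch.
- **Other items:** the bottle, jar and blue box look unmoved in the top view, by eye only. The robot did not touch the rack or gauge.

**What disagreed**
- **Fingertips:** they sat about 40 mm behind the reported TCP, so my first grasp closed on air above the wedge head. I found this in the images and took the wedge 40 mm lower by the reported z.
- **Wedge position:** lifting began about 15 mm earlier than the reported arm position and my measured lift position implied. I therefore judged the final position by force and camera, not by distance travelled.
- **Height readings:** one of the three image regions I used to track height gave 6.9 mm just after release, while the others gave 8.1 mm. I put this down to a shadow; the final reading was 8.0–8.5 mm in all three.

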